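# Sort the parts of a stripped laptop

## Task

Sort the five parts pulled from the stripped laptop. First put both rejects, the board and the fan with a red dot, in the red tray; then sort the good parts: the good board goes in the black tray, the good fan in the blue tray and the heatsink in the yellow tray. Set every part down, without dropping it, right way up and flat on its tray's floor, not on top of another part, and leave the little amber bottle standing where it is.

Things in the scene. Friction and masses are not known exactly. Their poses are not given: they have to be found in the camera images.
- good_board: Good board: small green circuit board on a steel backing, WITHOUT a red dot; 64 mm along its x, 34 mm along its y (the width to grip), a solid 10 mm high block plus 3 mm of small chips on top (seen, not felt), 40 g. Origin: centre of its underside; z up
- reject_board: Reject board: the same green circuit board WITH a red dot, 15 mm across, on top; 64 mm along its x, 34 mm along its y (the width to grip), a solid 10 mm high block plus 3 mm of small chips on top (seen, not felt), 40 g. Origin: centre of its underside; z up
- good_fan: Good fan: flat square black blower fan WITHOUT a red dot; a 54 mm square, solid, 15 mm high, with a grey disc, blades and an aluminium hub on top, 60 g. Origin: centre of its underside; z up; sides along its x and y
- reject_fan: Reject fan: the same black blower fan WITH a red dot, 15 mm across, on one corner of its top; a 54 mm square, solid, 15 mm high, with a grey disc, blades and an aluminium hub on top, 60 g. Origin: centre of its underside; z up; sides along its x and y
- heatsink: Heatsink: copper base with upright aluminium fins, 70 mm along its x, 40 mm along its y (the width to grip), 21 mm high, 140 g. Origin: centre of its underside; z up
- flux_bottle: Little amber glass bottle with a white cap, 36 mm across, 68 mm high, loose, standing among the parts; to be left alone. Origin: centre of its underside; z up
- red_tray: Red open tray for both rejects; 180 mm along its y, 135 mm along its x, 25 mm high, walls and floor 4 mm thick; fixed to the bench. Origin: centre of its underside, on the bench; z up
- black_tray: Black open tray for the good board; 180 mm along its y, 135 mm along its x, 25 mm high, walls and floor 4 mm thick; fixed to the bench. Origin: centre of its underside, on the bench; z up
- blue_tray: Blue open tray for the good fan; 180 mm along its y, 135 mm along its x, 25 mm high, walls and floor 4 mm thick; fixed to the bench. Origin: centre of its underside, on the bench; z up
- yellow_tray: Yellow open tray for the heatsink; 180 mm along its y, 135 mm along its x, 25 mm high, walls and floor 4 mm thick; fixed to the bench. Origin: centre of its underside, on the bench; z up

How it is judged:
On the way:
1. both red-dotted rejects lie flat, released, in the red tray (x of reject_board in the frame of red_tray between -0.055 and 0.055 m and y of reject_board in the frame of red_tray between -0.078 and 0.078 m and z of each of reject_board, reject_fan in the frame of red_tray below 0.01 m and angle between each of reject_board, reject_fan's own z axis and vertical below 0.15 rad and contact force between the fingers and reject_board below 0.1 N and linear speed of each of reject_board, reject_fan below 0.03 m/s and x of reject_fan in the frame of red_tray between -0.055 and 0.055 m and y of reject_fan in the frame of red_tray between -0.078 and 0.078 m and contact force between the fingers and reject_fan below 0.1 N), for 0.2 s.
At the end, for the whole second after the job is handed in: Rejects in the red tray, good board in black, good fan in blue, heatsink in yellow: each released, at rest, upright within 0.15 rad, underside under 10 mm above the tray's underside, centre within 55 mm (tray x) and 78 mm (tray y) of the tray's. Amber bottle upright within 30 mm of its start (all of step 1 and x of good_board in the frame of black_tray between -0.055 and 0.055 m and y of good_board in the frame of black_tray between -0.078 and 0.078 m and z of good_board in the frame of black_tray below 0.01 m and angle between each of good_board, good_fan, heatsink's own z axis and vertical below 0.15 rad and contact force between the fingers and good_board below 0.1 N and linear speed of each of good_board, good_fan, heatsink below 0.03 m/s and x of good_fan in the frame of blue_tray between -0.055 and 0.055 m and y of good_fan in the frame of blue_tray between -0.078 and 0.078 m and z of good_fan in the frame of blue_tray below 0.01 m and contact force between the fingers and good_fan below 0.1 N and x of heatsink in the frame of yellow_tray between -0.055 and 0.055 m and y of heatsink in the frame of yellow_tray between -0.078 and 0.078 m and z of heatsink in the frame of yellow_tray below 0.01 m and contact force between the fingers and heatsink below 0.1 N and distance of flux_bottle from where it was at the start of the episode below 0.03 m and angle between flux_bottle's own z axis and vertical below 0.3 rad); the robot touches nothing.
It fails at once if a good part is moved more than 40 mm before both rejects are in the red tray (distance of any of good_board, good_fan, heatsink from where it was at the start of the episode above 0.04 m and not (x of reject_board in the frame of red_tray between -0.065 and 0.065 m and y of reject_board in the frame of red_tray between -0.088 and 0.088 m and x of reject_fan in the frame of red_tray between -0.065 and 0.065 m and y of reject_fan in the frame of red_tray between -0.088 and 0.088 m)).
It fails at once if a part is dropped or thrown: above 80 mm height with no finger on it ((height (world z) of reject_board above 0.08 m and contact force between the fingers and reject_board below 0.05 N) or (height (world z) of reject_fan above 0.08 m and contact force between the fingers and reject_fan below 0.05 N) or (height (world z) of good_board above 0.08 m and contact force between the fingers and good_board below 0.05 N) or (height (world z) of good_fan above 0.08 m and contact force between the fingers and good_fan below 0.05 N) or (height (world z) of heatsink above 0.08 m and contact force between the fingers and heatsink below 0.05 N)).
It fails at once if the amber bottle is shifted more than 30 mm or tipped (not (distance of flux_bottle from where it was at the start of the episode below 0.03 m and angle between flux_bottle's own z axis and vertical below 0.3 rad)).
It also fails if it takes over 109 s, if anything falls off the work surface, if the arm or the gripper's body presses on something with over 40 N, if the wrist force passes 120 N, or if a joint passes its speed limit or range.

## Robot

A 6-joint arm with a two-finger parallel gripper is mounted at the origin on the work surface. World frame = base frame: x ahead of the robot, y to its left, z up, the work surface at z = 0. Lengths are in m, angles in rad, forces in N, time in s.
With the tool pointing down it reaches from about 0.4 to 0.925 m from the base axis. Payload 3.4 kg.
Tool frame: the origin (TCP) lies on the mounting face of the last link; the fingertips stand 173 mm ahead of it and the grasp point (between the pads) lies ctrl.pinch_z ahead of it (ctrl.pinch_z is the distance from the TCP to the grasp point, in m); z points along the fingers, y is the line along which they close (so a half turn about z gives the same grasp; the last joint's range is limited). The gripper opens to 85 mm and grips with 20 to 120 N. Pads are 22 mm wide; open, the fingers measure 114 mm over their backs; the gripper's body (76 mm by 85 mm) begins 54 mm behind the grasp point. The pads swing forward as they close: fully open they stand 13 mm farther back than shut.
Start: joints at [-1.325, 0.307, 1.506, -0, 1.328, -0.073], TCP at [0.18, -0.546, 0.405] pointing down, gripper open.
Joint ranges: [-3.12, 3.12], [-1.05, 2.28], [0.14, 2.33], [-1.42, 4.57], [0.1, 2.73], [-2.68, 2.68]. Speed limits (rad/s): [2.57, 2.57, 3.14, 3.14, 3.14, 3.14].

## Interface

Orientations are given as a rotation vector (axis times angle).
In Python, from bench import monitor, grab_frame, camera_model, ticket, ctrl gives the robot as it stands.
- The arm moves only by the tool jog_arm, never from a script. Its argument "plan" is a list of rows, each a list of 6 numbers: the shift along the world's x, y, z as a fraction of full scale, then the turn, a rotation vector about the world's x, y, z as a fraction of full scale. A call has 1 to 12 rows; each row shifts and turns the commanded pose from where the row before left it; what a row does not reach is not made up. Full scale, the value 1, is 10 cm for a shift and 90 degrees for a turn. A row lasts 1/12 s, in which the tool goes at most 41.7 mm and 7.16 degrees, less where a joint would pass 70% of its speed; a pose out of reach is approached as far as the arm can. A call with a number of a shift or a turn outside -1 to 1 is refused whole. A call with a gripper value outside its range is refused whole. "grip" is the closure, from 0 (fully open) to 1 (shut), set as the call begins (left out, the last holds). The fingers move at their own pace and stop on an object; "grip_force" is the grip in N (left out, the last holds). Time passes only in rows, so rows that do not move let the fingers close. It gives the time, the measured TCP pose, the force, the opening and the grip force at its end, in the units of the state.
- monitor.get_state(): the state, without advancing time (a new reading comes with each control period).
- grab_frame(name): name is "scene" or "top" or "wrist"; returns the picture (420x560x3 uint8, red, green, blue); there is no depth.
- camera_model(name): a dict with "fx", "fy", "cx", "cy" (pixels), "R" (3x3) and "t" (3): a world point X has camera coordinates R X + t; the wrist camera has in their place "hand_eye" (4x4, takes a point from camera to tool coordinates, whose origin is the TCP and whose axes are the flange's). Camera axes: x right, y down, z forward; pixel columns grow to the right and rows downward; lengths in m; the calibration is good to about 2 mm. The wrist camera is an equidistant fisheye: a pixel r from the principal point sees the ray r / f radians off the axis. A picture is of the moment at which its call begins: read the wrist's pose just before it. camera_model takes no time and is no camera call.
- ticket.job_done(): hands the job in; it is judged then, once.
The state is a dict: "clock": time; "joints": joint angles; "dq": joint speeds; "effort": joint torques, N m; "tcp_pos": TCP position; "tcp_rot": TCP orientation; "wrist_force": force on the tool from outside, world axes, zero at the start; "wrist_torque": the same for the moment, N m; "finger_gap": opening from 0.0 (shut) to 1.0 (fully open); "grip_force": force on a finger pad.
Only numpy, scipy, OpenCV 4.12 (cv2) and the standard library are available. Lean on these libraries where they do the work, as an engineer would, in place of code of your own. Each camera call takes 0.05 s, during which the arm holds its last target. There are 200 camera calls.

## Working session

There is one attempt and no reset: what is moved stays moved. The work goes in short steps, Python scripts to look and compute and a tool call to move; the robot and the scene stay as the last step left them, time stands still between calls to the robot, and variables do not carry over. Pictures are saved under pics/ and viewed, at most 14 in all, crops included, and the job is handed in when it is done.

Besides the shell and the picture viewer there is one more tool, called after "Emit:" as name([rows], argument=value, ...), one row to a line, values as JSON. jog_arm: Moves the arm, as the interface text tells. Its arguments: {"type":"object","properties":{"plan":{"type":"array"},"grip":{"type":"number"},"grip_force":{"type":"number"}},"required":["plan"]}

```bash
mkdir -p pics; python3 - <<'E'
from bench import monitor, grab_frame, camera_model, ctrl
import cv2
s=monitor.get_state(); print(s['tcp_pos'],s['tcp_rot'],s['clock'],ctrl.pinch_z,s['finger_gap'])
for n in ('top','scene'):
    cv2.imwrite(f'pics/{n}0.png',cv2.resize(grab_frame(n)[:,:,::-1],(800,600),interpolation=cv2.INTER_CUBIC))
c=camera_model('top');print(c)
E
```

```text
[ 0.18012177 -0.5457063   0.4037981 ] [-3.09979727e+00 -4.98294947e-01  2.68543630e-04] 0.0 0.1547 1.004557065060131
{'fx': 422.3293368286257, 'fy': 422.3293368286257, 'cx': 285.153624211464, 'cy': 208.5930382987727, 'R': array([[ 0.02305334, -0.99939886, -0.02589326],
       [-0.99043693, -0.01930725, -0.13660861],
       [ 0.13602656,  0.02879493, -0.99028664]]), 't': array([0.00332799, 0.51189835, 0.97190219])}
```

View pics/top0.png

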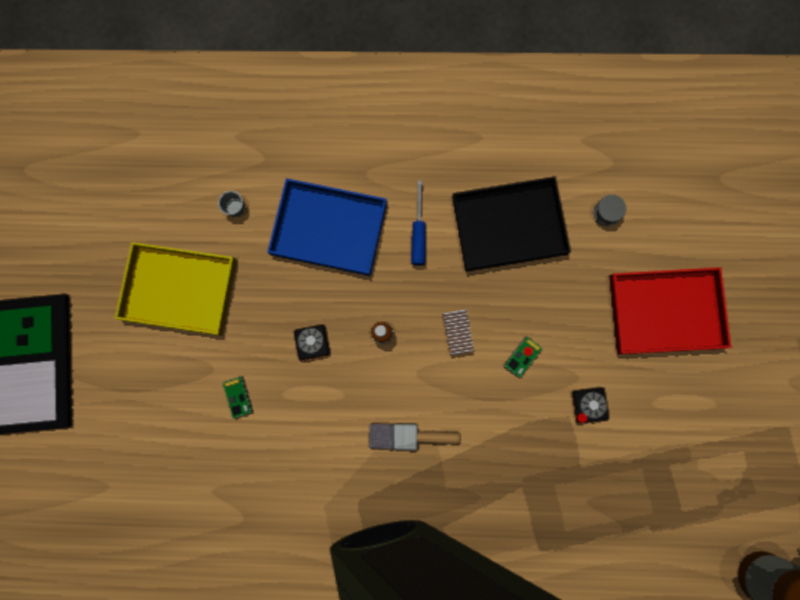

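View pics/scene0.png

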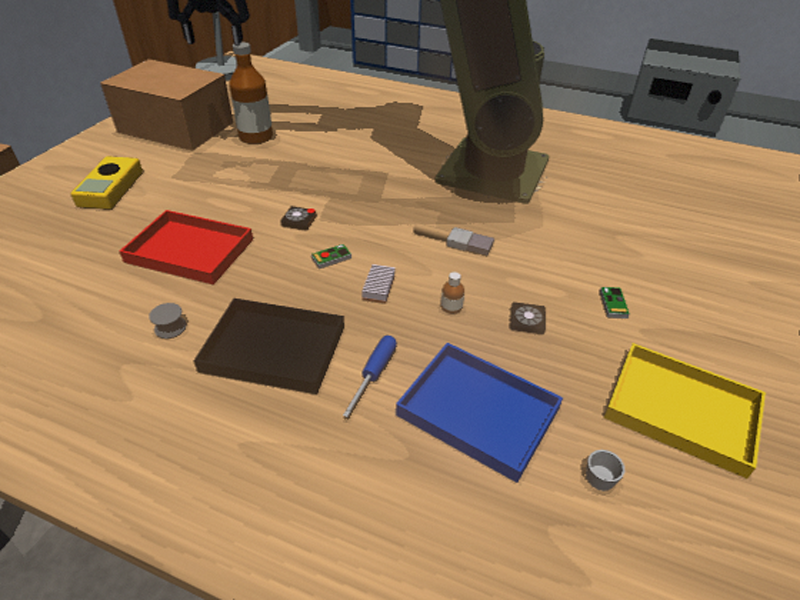

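The top view shows every item (800-scale): reject fan (591,405), reject board (523,356), heatsink (458,333), bottle (383,333), good fan (312,342), good board (238,397). The trays are red (670,312), black (511,225), blue (328,228) and yellow (177,289). I'll enlarge the parts next.

```bash
python3 - <<'E'
from bench import grab_frame
import cv2,numpy as np
f=grab_frame('top')[:,:,::-1]
cv2.imwrite('pics/raw.png',f)
def crop(x0,y0,w,h,s):
    o=cv2.resize(f[y0:y0+h,x0:x0+w],None,fx=s,fy=s,interpolation=cv2.INTER_CUBIC)
    o=cv2.convertScaleAbs(o,alpha=1.5,beta=10)
    for i in range(0,w,10):
        cv2.line(o,(i*s,0),(i*s,6 if i%50 else 15),(255,255,255),1)
        if (x0+i)%20==0: cv2.putText(o,str(x0+i),(i*s+2,14),0,.35,(255,255,255),1)
    for i in range(0,h,10):
        cv2.line(o,(0,i*s),(6,i*s),(255,255,255),1)
        if (y0+i)%20==0: cv2.putText(o,str(y0+i),(8,i*s+4),0,.35,(255,255,255),1)
    return o
cv2.imwrite('pics/cr1.png',crop(300,210,130,92,6))
cv2.imwrite('pics/cr2.png',crop(150,220,130,80,6))
E
```

```text
(no output)
```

View pics/cr1.png

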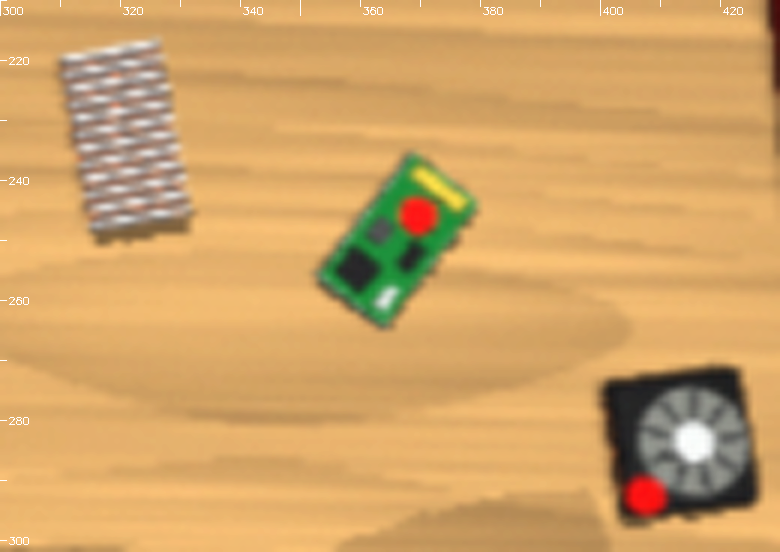

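View pics/cr2.png

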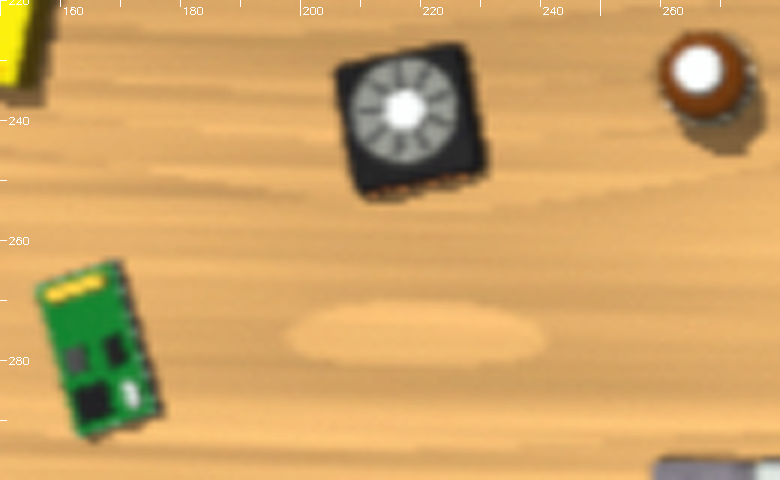

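Corners read off the crops. I'll compute poses from them.

```bash
cat > geo.py <<'E'
import numpy as np
from bench import camera_model
c=camera_model('top')
def w(u,v,z):
    d=c['R'].T@np.array([(u-c['cx'])/c['fx'],(v-c['cy'])/c['fy'],1]); o=-c['R'].T@c['t']
    return (o+d*(z-o[2])/d[2])[:2]
def rect(P,z):
    P=np.array([w(*p,z) for p in P]); m=P.mean(0)
    e=[P[1]-P[0]+P[2]-P[3], P[2]-P[1]+P[3]-P[0]]
    return m,[(np.linalg.norm(a)/2,np.degrees(np.arctan2(a[1],a[0]))) for a in e]
E
python3 - <<'E'
from geo import *
A=lambda x0,y0,L:[(x0+a/6,y0+b/6) for a,b in L]
B=lambda L:[(a*.7,b*.7) for a,b in L]
T={'rfan':(A(300,210,[(602,382),(740,368),(757,502),(622,520)]),.015),
'rboard':(A(300,210,[(410,153),(477,205),(387,327),(318,278)]),.01),
'hs':(A(300,210,[(62,58),(158,40),(190,212),(95,230)]),.021),
'gfan':(A(150,220,[(337,66),(463,44),(487,170),(362,193)]),.015),
'gboard':(A(150,220,[(37,287),(120,262),(162,410),(82,437)]),.01),
'red':(B([(611,273),(721,268),(730,347),(618,355)]),.025),
'black':(B([(454,194),(555,178),(570,253),(467,271)]),.025),
'blue':(B([(287,180),(387,199),(372,276),(270,254)]),.025),
'yellow':(B([(132,243),(235,257),(220,335),(118,319)]),.025)}
for k,(P,z) in T.items():
    m,e=rect(P,z); print(k,m.round(4),[(round(a,3),round(b,1)) for a,b in e])
print('bottle',w(150+700/6,220+70/6,.068), 'driver',w(419*.7,243*.7,.01),'gray',w(610*.7,210*.7,.02))
from scipy.spatial.transform import Rotation as R
from bench import monitor
print(R.from_rotvec(monitor.get_state()['tcp_rot']).as_matrix().round(3))
E
```

```text
rfan [ 0.3416 -0.2915] [(np.float64(0.054), np.float64(-82.0)), (np.float64(0.053), np.float64(-173.2))]
rboard [ 0.4185 -0.1823] [(np.float64(0.033), np.float64(-125.9)), (np.float64(0.062), np.float64(144.0))]
hs [ 0.4577 -0.0726] [(np.float64(0.039), np.float64(-78.1)), (np.float64(0.07), np.float64(-168.7))]
gfan [0.4355 0.1738] [(np.float64(0.051), np.float64(-78.6)), (np.float64(0.052), np.float64(-166.5))]
gboard [0.3407 0.2963] [(np.float64(0.034), np.float64(-71.1)), (np.float64(0.062), np.float64(-160.1))]
red [ 0.5008 -0.4225] [(np.float64(0.183), np.float64(-85.5)), (np.float64(0.135), np.float64(-176.4))]
black [ 0.6447 -0.1602] [(np.float64(0.176), np.float64(-79.4)), (np.float64(0.135), np.float64(-169.9))]
blue [0.6339 0.1525] [(np.float64(0.179), np.float64(-100.7)), (np.float64(0.135), np.float64(170.6))]
yellow [0.5224 0.4098] [(np.float64(0.18), np.float64(-97.2)), (np.float64(0.134), np.float64(173.6))]
bottle [0.45301843 0.05440571] driver [ 0.61169676 -0.00299057] gray [ 0.67277522 -0.32920867]
[[ 0.95   0.313 -0.   ]
 [ 0.313 -0.95   0.002]
 [ 0.    -0.002 -1.   ]]
```

Emit:
jog_arm([
  [0.135, 0.212, -0.1, 0, 0, -0.01],
  [0.135, 0.212, -0.1, 0, 0, -0.01],
  [0.135, 0.212, -0.1, 0, 0, -0.01],
  [0.135, 0.212, -0.1, 0, 0, -0.01],
  [0.135, 0.212, -0.1, 0, 0, -0.01],
  [0.135, 0.212, -0.1, 0, 0, -0.01],
  [0.135, 0.212, -0.1, 0, 0, -0.01],
  [0.135, 0.212, -0.1, 0, 0, -0.01],
  [0.135, 0.212, -0.1, 0, 0, -0.01],
  [0.135, 0.212, -0.1, 0, 0, -0.01],
  [0.135, 0.212, -0.1, 0, 0, -0.01],
  [0.131, 0.21, -0.1, 0, 0, -0.01],
], grip=0)

```text
clock: 1.15
tcp_pos: [0.3422, -0.2907, 0.2842]
tcp_rot: [-3.135, -0.203, -0.0]
wrist_force: [0.3, -0.2, -1.0]
finger_gap: 0.998
grip_force: 0.0
```

Emit:
jog_arm([
  [0, 0, -0.25, 0, 0, 0],
  [0, 0, -0.25, 0, 0, 0],
  [0, 0, -0.2, 0, 0, 0],
  [0, 0, -0.15, 0, 0, 0],
  [0, 0, -0.1, 0, 0, 0],
  [0, 0, -0.07, 0, 0, 0],
  [0, 0, 0, 0, 0, 0],
])

```text
clock: 1.73
tcp_pos: [0.3415, -0.2915, 0.1814]
tcp_rot: [-3.133, -0.204, 0.003]
wrist_force: [-0.5, -0.7, -0.0]
finger_gap: 1.003
grip_force: 0.0
```

```bash
python3 - <<'E'
from bench import grab_frame
import cv2
cv2.imwrite('pics/w1.png',grab_frame('wrist')[:,:,::-1])
E
```

```text
(no output)
```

View pics/w1.png

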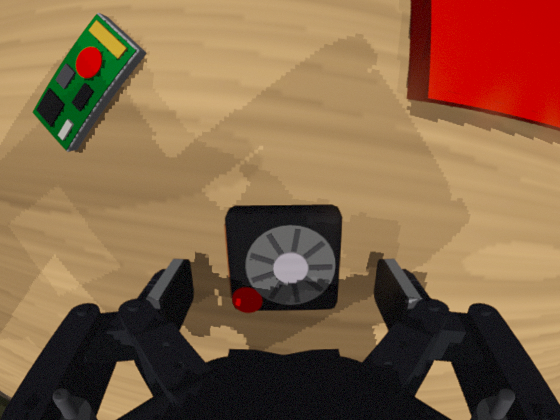

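The wrist view shows the fan (centre about 284,258) squarely between the open pads (at about x 185 and 380). Closing.

Emit:
jog_arm([
  [0, 0, 0, 0, 0, 0],
  [0, 0, 0, 0, 0, 0],
  [0, 0, 0, 0, 0, 0],
  [0, 0, 0, 0, 0, 0],
  [0, 0, 0, 0, 0, 0],
  [0, 0, 0, 0, 0, 0],
  [0, 0, 0, 0, 0, 0],
  [0, 0, 0, 0, 0, 0],
], grip=1, grip_force=40)

```text
clock: 2.45
tcp_pos: [0.342, -0.2921, 0.184]
tcp_rot: [3.133, 0.204, 0.002]
wrist_force: [-0.6, 0.9, 8.7]
finger_gap: 0.597
grip_force: 40.1
```

Lateral grip is good, but the tips touch the bench at TCP z of about 0.184, since they reach farther when closed. I'll allow for that. Lifting and carrying to the red tray.

Emit:
jog_arm([
  [0, 0, 0.15, 0, 0, 0],
  [0, 0, 0.25, 0, 0, 0],
  [0, 0, 0.25, 0, 0, 0],
  [0.124, -0.131, 0, 0, 0, 0.074],
  [0.124, -0.131, 0, 0, 0, 0.074],
  [0.124, -0.131, 0, 0, 0, 0.074],
  [0.124, -0.131, 0, 0, 0, 0.074],
  [0.124, -0.131, 0, 0, 0, 0.074],
  [0.124, -0.131, 0, 0, 0, 0.074],
  [0.124, -0.131, 0, 0, 0, 0.074],
  [0.124, -0.131, 0, 0, 0, 0.074],
  [0.124, -0.131, 0, 0, 0, 0.074],
])

```text
clock: 3.45
tcp_pos: [0.4538, -0.4102, 0.2482]
tcp_rot: [2.608, 1.75, 0.0]
wrist_force: [-0.2, 1.1, -0.5]
finger_gap: 0.592
grip_force: 41.6
```

Emit:
jog_arm([
  [0.124, -0.131, 0, 0, 0, 0.074],
  [0.124, -0.131, 0, 0, 0, 0.074],
  [0.124, -0.131, 0, 0, 0, 0.074],
  [0.128, -0.131, 0, 0, 0, 0.074],
  [0, 0, 0, 0, 0, 0],
  [0, 0, 0, 0, 0, 0],
])

```text
clock: 3.95
tcp_pos: [0.5036, -0.4625, 0.2479]
tcp_rot: [2.144, 2.296, -0.0]
wrist_force: [-0.5, 0.8, -1.6]
finger_gap: 0.593
grip_force: 41.6
```

Emit:
jog_arm([
  [0, 0, -0.2, 0, 0, 0],
  [0, 0, -0.2, 0, 0, 0],
  [0, 0, -0.1, 0, 0, 0],
  [0, 0, -0.06, 0, 0, 0],
  [0, 0, -0.03, 0, 0, 0],
  [0, 0, 0, 0, 0, 0],
  [0, 0, 0, 0, 0, 0],
])

```text
clock: 4.53
tcp_pos: [0.5035, -0.4622, 0.1895]
tcp_rot: [2.141, 2.297, -0.0]
wrist_force: [0.3, 0.1, -1.0]
finger_gap: 0.588
grip_force: 41.8
```

Emit:
jog_arm([
  [0, 0, -0.01, 0, 0, 0],
  [0, 0, -0.005, 0, 0, 0],
  [0, 0, 0, 0, 0, 0],
])

```text
clock: 4.78
tcp_pos: [0.5037, -0.4625, 0.1882]
tcp_rot: [2.141, 2.297, -0.0]
wrist_force: [1.1, -0.5, 3.1]
finger_gap: 0.594
grip_force: 43.5
```

Emit:
jog_arm([
  [0, 0, 0, 0, 0, 0],
  [0, 0, 0, 0, 0, 0],
  [0, 0, 0, 0, 0, 0],
  [0, 0, 0, 0, 0, 0],
], grip=0.22)

```text
clock: 5.12
tcp_pos: [0.5033, -0.4621, 0.187]
tcp_rot: [-2.141, -2.298, 0.0]
wrist_force: [-0.6, -0.9, -0.1]
finger_gap: 0.781
grip_force: 0.0
```

Emit:
jog_arm([
  [0, 0, 0.2, 0, 0, 0],
  [0, 0, 0.25, 0, 0, 0],
  [0, 0, 0.25, 0, 0, 0],
])

```text
clock: 5.37
tcp_pos: [0.503, -0.4618, 0.2567]
tcp_rot: [-2.14, -2.296, -0.0]
wrist_force: [-0.7, -1.0, 0.2]
finger_gap: 0.778
grip_force: 0.0
```

Emit:
jog_arm([
  [-0.071, 0.233, 0, 0, 0, 0.0462],
  [-0.071, 0.233, 0, 0, 0, 0.0462],
  [-0.071, 0.233, 0, 0, 0, 0.0462],
  [-0.071, 0.233, 0, 0, 0, 0.0462],
  [-0.071, 0.233, 0, 0, 0, 0.0462],
  [-0.071, 0.233, 0, 0, 0, 0.0462],
  [-0.071, 0.233, 0, 0, 0, 0.0462],
  [-0.071, 0.233, 0, 0, 0, 0.0462],
  [-0.071, 0.233, 0, 0, 0, 0.0462],
  [-0.071, 0.233, 0, 0, 0, 0.0462],
  [-0.071, 0.233, 0, 0, 0, 0.0462],
  [-0.069, 0.235, 0, 0, 0, 0.0462],
], grip=0)

```text
clock: 6.37
tcp_pos: [0.4179, -0.1813, 0.2573]
tcp_rot: [0.967, 2.989, 0.0]
wrist_force: [-0.4, 0.3, 0.7]
finger_gap: 0.997
grip_force: 0.0
```

Emit:
jog_arm([
  [0, 0, -0.25, 0, 0, 0],
  [0, 0, -0.25, 0, 0, 0],
  [0, 0, -0.1, 0, 0, 0],
  [0, 0, -0.08, 0, 0, 0],
  [0, 0, 0, 0, 0, 0],
  [0, 0, 0, 0, 0, 0],
])

```text
clock: 6.87
tcp_pos: [0.4186, -0.1825, 0.1891]
tcp_rot: [-0.972, -2.987, -0.0]
wrist_force: [0.1, 0.4, -0.5]
finger_gap: 1.0
grip_force: 0.0
```

```bash
python3 - <<'E'
from bench import grab_frame
import cv2
cv2.imwrite('pics/w2.png',grab_frame('wrist')[:,:,::-1])
E
```

```text
(no output)
```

View pics/w2.png

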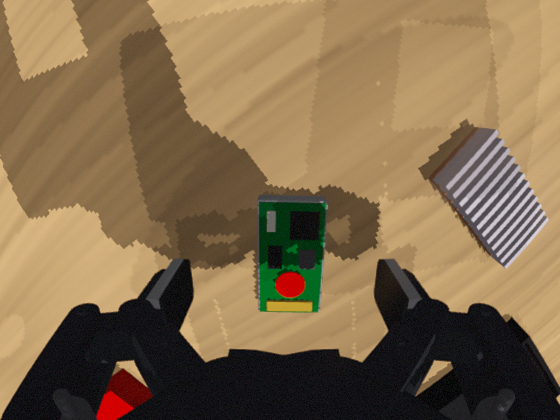

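The wrist view shows the reject board (centre about 291,253) lying between the pads and aligned. Closing.

Emit:
jog_arm([
  [0, 0, 0, 0, 0, 0],
  [0, 0, 0, 0, 0, 0],
  [0, 0, 0, 0, 0, 0],
  [0, 0, 0, 0, 0, 0],
  [0, 0, 0, 0, 0, 0],
  [0, 0, 0, 0, 0, 0],
  [0, 0, 0, 0, 0, 0],
  [0, 0, 0, 0, 0, 0],
  [0, 0, 0, 0, 0, 0],
], grip=1, grip_force=40)

```text
clock: 7.67
tcp_pos: [0.4184, -0.1823, 0.1892]
tcp_rot: [-0.972, -2.987, -0.0]
wrist_force: [0.6, 0.3, -0.3]
finger_gap: 0.001
grip_force: 0.0
```

The fingers shut above the board, so the 173 mm applies to the shut state. Reopening and going lower.

Emit:
jog_arm([
  [0, 0, 0, 0, 0, 0],
  [0, 0, 0, 0, 0, 0],
  [0, 0, 0, 0, 0, 0],
  [0, 0, 0, 0, 0, 0],
  [0, 0, 0, 0, 0, 0],
  [0, 0, 0, 0, 0, 0],
  [0, 0, 0, 0, 0, 0],
  [0, 0, -0.08, 0, 0, 0],
  [0, 0, -0.06, 0, 0, 0],
  [0, 0, 0, 0, 0, 0],
  [0, 0, 0, 0, 0, 0],
], grip=0)

```text
clock: 8.58
tcp_pos: [0.4181, -0.1821, 0.1745]
tcp_rot: [-0.972, -2.986, -0.001]
wrist_force: [-0.3, -0.9, -0.1]
finger_gap: 1.004
grip_force: 0.0
```

Emit:
jog_arm([
  [0, 0, 0, 0, 0, 0],
  [0, 0, 0, 0, 0, 0],
  [0, 0, 0, 0, 0, 0],
  [0, 0, 0, 0, 0, 0],
  [0, 0, 0, 0, 0, 0],
  [0, 0, 0, 0, 0, 0],
  [0, 0, 0, 0, 0, 0],
  [0, 0, 0, 0, 0, 0],
], grip=1)

```text
clock: 9.25
tcp_pos: [0.4185, -0.1824, 0.1756]
tcp_rot: [0.972, 2.987, -0.0]
wrist_force: [-0.3, 0.3, 6.2]
finger_gap: 0.381
grip_force: 40.1
```

Emit:
jog_arm([
  [0, 0, 0.15, 0, 0, 0],
  [0, 0, 0.25, 0, 0, 0],
  [0, 0, 0.3, 0, 0, 0],
  [0.088, -0.225, 0, 0, 0, -0.0616],
  [0.088, -0.225, 0, 0, 0, -0.0616],
  [0.088, -0.225, 0, 0, 0, -0.0616],
  [0.088, -0.225, 0, 0, 0, -0.0616],
  [0.088, -0.225, 0, 0, 0, -0.0616],
  [0.088, -0.225, 0, 0, 0, -0.0616],
  [0.088, -0.225, 0, 0, 0, -0.0616],
  [0.088, -0.225, 0, 0, 0, -0.0616],
  [0.091, -0.222, 0, 0, 0, -0.0616],
])

```text
clock: 10.25
tcp_pos: [0.498, -0.3856, 0.2447]
tcp_rot: [-2.147, -2.292, 0.0]
wrist_force: [0.7, -0.2, -0.1]
finger_gap: 0.383
grip_force: 40.0
```

Emit:
jog_arm([
  [0, 0, -0.2, 0, 0, 0],
  [0, 0, -0.2, 0, 0, 0],
  [0, 0, -0.15, 0, 0, 0],
  [0, 0, -0.06, 0, 0, 0],
  [0, 0, 0, 0, 0, 0],
  [0, 0, 0, 0, 0, 0],
])

```text
clock: 10.75
tcp_pos: [0.4979, -0.3845, 0.184]
tcp_rot: [-2.141, -2.298, 0.0]
wrist_force: [-0.1, 0.0, 1.0]
finger_gap: 0.379
grip_force: 40.0
```

```bash
python3 - <<'E'
from bench import grab_frame
import cv2
cv2.imwrite('pics/w3.png',grab_frame('wrist')[:,:,::-1])
E
```

```text
(no output)
```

View pics/w3.png

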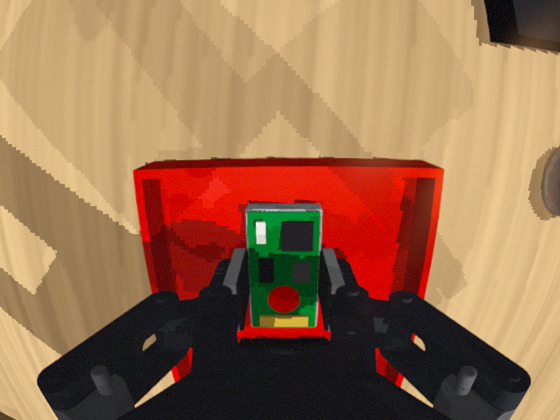

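The view shows the board held level, just above the red floor and well inside the walls. Lowering and releasing.

Emit:
jog_arm([
  [0, 0, -0.03, 0, 0, 0],
  [0, 0, -0.01, 0, 0, 0],
  [0, 0, 0, 0, 0, 0],
])

```text
clock: 11.05
tcp_pos: [0.498, -0.3846, 0.1808]
tcp_rot: [2.141, 2.298, -0.0]
wrist_force: [0.5, -0.5, 0.2]
finger_gap: 0.388
grip_force: 40.0
```

Emit:
jog_arm([
  [0, 0, -0.01, 0, 0, 0],
  [0, 0, 0, 0, 0, 0],
])

```text
clock: 11.22
tcp_pos: [0.4981, -0.3846, 0.1797]
tcp_rot: [2.141, 2.298, 0.0]
wrist_force: [-0.2, -0.5, 0.6]
finger_gap: 0.384
grip_force: 40.2
```

Emit:
jog_arm([
  [0, 0, 0, 0, 0, 0],
  [0, 0, 0, 0, 0, 0],
  [0, 0, 0, 0, 0, 0],
  [0, 0, 0, 0, 0, 0],
  [0, 0, 0.15, 0, 0, 0],
  [0, 0, 0.3, 0, 0, 0],
  [0, 0, 0.4, 0, 0, 0],
  [0, 0, 0.4, 0, 0, 0],
], grip=0.45)

```text
clock: 11.88
tcp_pos: [0.4974, -0.3841, 0.3042]
tcp_rot: [-2.139, -2.296, 0.0]
wrist_force: [-0.3, -0.4, -0.6]
finger_gap: 0.554
grip_force: 0.0
```

```bash
python3 - <<'E'
from bench import grab_frame
import cv2
cv2.imwrite('pics/t4.png',cv2.resize(grab_frame('top')[150:270,400:540,::-1],None,fx=4,fy=4))
E
```

```text
(no output)
```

View pics/t4.png

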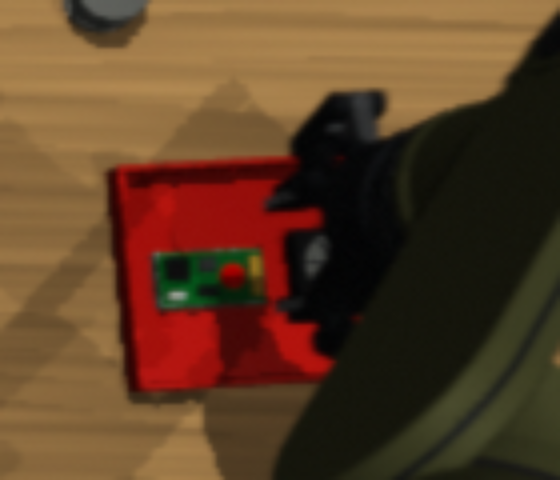

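The reject board lies flat in the red tray with the fan beside it, partly hidden by the arm. Moving to the heatsink and checking the tray once the arm is clear.

Emit:
jog_arm([
  [-0.034, 0.26, 0, 0, 0, -0.0764],
  [-0.034, 0.26, 0, 0, 0, -0.0764],
  [-0.034, 0.26, 0, 0, 0, -0.0764],
  [-0.034, 0.26, 0, 0, 0, -0.0764],
  [-0.034, 0.26, 0, 0, 0, -0.0764],
  [-0.034, 0.26, 0, 0, 0, -0.0764],
  [-0.034, 0.26, 0, 0, 0, -0.0764],
  [-0.034, 0.26, 0, 0, 0, -0.0764],
  [-0.034, 0.26, 0, 0, 0, -0.0764],
  [-0.034, 0.26, 0, 0, 0, -0.0764],
  [-0.034, 0.26, 0, 0, 0, -0.0764],
  [-0.029, 0.26, 0, 0, 0, -0.0764],
], grip=0)

```text
clock: 12.93
tcp_pos: [0.4571, -0.0713, 0.3042]
tcp_rot: [3.127, 0.306, 0.0]
wrist_force: [0.1, -0.1, 0.1]
finger_gap: 1.0
grip_force: 0.0
```

Emit:
jog_arm([
  [0, 0, -0.25, 0, 0, 0],
  [0, 0, -0.25, 0, 0, 0],
  [0, 0, 0, 0, 0, 0],
])

```text
clock: 13.18
tcp_pos: [0.4557, -0.0714, 0.2513]
tcp_rot: [-3.123, -0.318, 0.01]
wrist_force: [-0.4, 0.7, 0.1]
finger_gap: 0.999
grip_force: 0.0
```

```bash
python3 - <<'E'
from bench import grab_frame
import cv2,numpy as np
a=cv2.resize(grab_frame('top')[150:270,400:540,::-1],(392,336))
b=cv2.resize(grab_frame('wrist')[:,:,::-1],(400,336))
cv2.imwrite('pics/t5.png',np.hstack([a,b]))
E
```

```text
(no output)
```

View pics/t5.png

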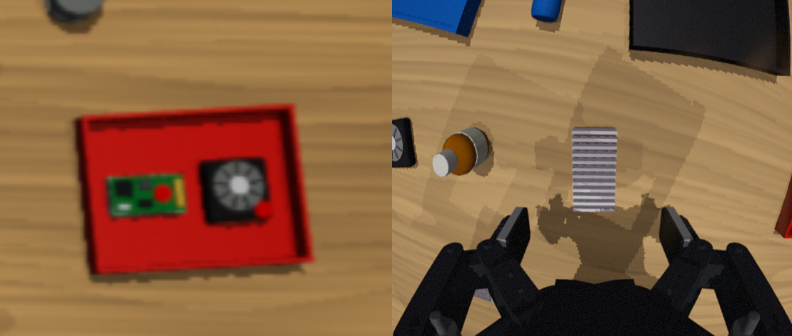

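Both rejects lie flat and well inside the red tray, and the heatsink (594,170) is aligned between the pads with the bottle clear. Descending and gripping.

Emit:
jog_arm([
  [0, 0, -0.25, 0, 0, 0],
  [0, 0, -0.25, 0, 0, 0],
  [0, 0, -0.15, 0, 0, 0],
  [0, 0, -0.1, 0, 0, 0],
  [0, 0, -0.02, 0, 0, 0],
  [0, 0, 0, 0, 0, 0],
  [0, 0, 0, 0, 0, 0],
])

```text
clock: 13.87
tcp_pos: [0.4584, -0.073, 0.1782]
tcp_rot: [3.125, 0.315, 0.003]
wrist_force: [-0.1, -0.4, -0.2]
finger_gap: 0.998
grip_force: 0.0
```

Emit:
jog_arm([
  [0, 0, 0, 0, 0, 0],
  [0, 0, 0, 0, 0, 0],
  [0, 0, 0, 0, 0, 0],
  [0, 0, 0, 0, 0, 0],
  [0, 0, 0, 0, 0, 0],
  [0, 0, 0, 0, 0, 0],
  [0, 0, 0, 0, 0, 0],
  [0, 0, 0, 0, 0, 0],
], grip=1, grip_force=60)

```text
clock: 14.53
tcp_pos: [0.4578, -0.0725, 0.178]
tcp_rot: [3.125, 0.316, 0.002]
wrist_force: [-0.7, -0.6, 7.0]
finger_gap: 0.45
grip_force: 60.2
```

Emit:
jog_arm([
  [0, 0, 0.15, 0, 0, 0],
  [0, 0, 0.35, 0, 0, 0],
  [0, 0, 0.35, 0, 0, 0],
  [0, 0, 0.35, 0, 0, 0],
  [0.046, 0.2, 0, 0, 0, 0],
  [0.046, 0.3, 0, 0, 0, 0],
  [0.046, 0.36, 0, 0, 0, 0],
  [0.046, 0.36, 0, 0, 0, 0],
  [0.046, 0.36, 0, 0, 0, 0],
  [0.046, 0.36, 0, 0, 0, 0],
  [0.046, 0.36, 0, 0, 0, 0],
  [0.046, 0.36, 0, 0, 0, 0],
])

```text
clock: 15.53
tcp_pos: [0.4939, 0.1952, 0.2972]
tcp_rot: [3.125, 0.316, -0.001]
wrist_force: [0.5, -0.4, -1.1]
finger_gap: 0.455
grip_force: 61.2
```

Emit:
jog_arm([
  [0.046, 0.36, 0, 0, 0, 0],
  [0.046, 0.36, 0, 0, 0, 0],
  [0.046, 0.36, 0, 0, 0, 0],
  [0.046, 0.36, 0, 0, 0, 0],
  [0.046, 0.36, 0, 0, 0, 0],
  [0.046, 0.36, 0, 0, 0, 0],
  [0, 0.164, 0, 0, 0, 0],
  [0, 0, -0.3, 0, 0, 0],
  [0, 0, -0.3, 0, 0, 0],
  [0, 0, -0.3, 0, 0, 0],
  [0, 0, -0.15, 0, 0, 0],
  [0, 0, 0, 0, 0, 0],
])

```text
clock: 16.53
tcp_pos: [0.5197, 0.4242, 0.1873]
tcp_rot: [3.12, 0.316, -0.014]
wrist_force: [-0.7, -1.0, -1.9]
finger_gap: 0.45
grip_force: 61.2
```

Emit:
jog_arm([
  [0, 0, 0, 0, 0, 0],
  [0, 0, 0, 0, 0, 0],
  [0, 0, 0, 0, 0, 0],
])

```text
clock: 16.78
tcp_pos: [0.5228, 0.4262, 0.1941]
tcp_rot: [-3.124, -0.315, -0.005]
wrist_force: [0.4, -0.3, -1.6]
finger_gap: 0.446
grip_force: 61.2
```

Emit:
jog_arm([
  [0, 0, -0.06, 0, 0, 0],
  [0, 0, -0.03, 0, 0, 0],
  [0, 0, -0.01, 0, 0, 0],
  [0, 0, 0, 0, 0, 0],
  [0, 0, 0, 0, 0, 0],
])

```text
clock: 17.2
tcp_pos: [0.522, 0.4258, 0.1823]
tcp_rot: [3.126, 0.316, 0.0]
wrist_force: [-0.5, -0.1, -1.4]
finger_gap: 0.451
grip_force: 61.2
```

Emit:
jog_arm([
  [0, 0, -0.01, 0, 0, 0],
  [0, 0, -0.005, 0, 0, 0],
  [0, 0, 0, 0, 0, 0],
])

```text
clock: 17.45
tcp_pos: [0.522, 0.4259, 0.1821]
tcp_rot: [-3.125, -0.316, -0.001]
wrist_force: [-1.9, -1.6, 5.8]
finger_gap: 0.454
grip_force: 62.1
```

Emit:
jog_arm([
  [0, 0, 0, 0, 0, 0],
  [0, 0, 0, 0, 0, 0],
  [0, 0, 0, 0, 0, 0],
  [0, 0, 0, 0, 0, 0],
  [0, 0, 0.15, 0, 0, 0],
  [0, 0, 0.25, 0, 0, 0],
  [0, 0, 0.3, 0, 0, 0],
], grip=0.35, grip_force=40)

```text
clock: 18.03
tcp_pos: [0.5212, 0.4253, 0.2489]
tcp_rot: [3.123, 0.315, -0.007]
wrist_force: [-0.1, 0.6, 0.1]
finger_gap: 0.646
grip_force: 0.0
```

Emit:
jog_arm([
  [-0.201, -0.144, 0, 0, 0, 0.0098],
  [-0.201, -0.144, 0, 0, 0, 0.0098],
  [-0.201, -0.144, 0, 0, 0, 0.0098],
  [-0.201, -0.144, 0, 0, 0, 0.0098],
  [-0.201, -0.144, 0, 0, 0, 0.0098],
  [-0.201, -0.144, 0, 0, 0, 0.0098],
  [-0.201, -0.144, 0, 0, 0, 0.0098],
  [-0.201, -0.144, 0, 0, 0, 0.0098],
  [-0.204, -0.144, 0, 0, 0, 0.0098],
  [0, 0, 0, 0, 0, 0],
  [0, 0, 0, 0, 0, 0],
], grip=0)

```text
clock: 18.95
tcp_pos: [0.3395, 0.2954, 0.2507]
tcp_rot: [3.096, 0.531, -0.002]
wrist_force: [0.3, 1.3, 0.1]
finger_gap: 0.998
grip_force: 0.0
```

```bash
python3 - <<'E'
from bench import grab_frame
import cv2,numpy as np
a=cv2.resize(grab_frame('top')[150:310,70:270,::-1],(400,320))
b=cv2.resize(grab_frame('wrist')[:,:,::-1],(400,320))
cv2.imwrite('pics/t6.png',np.hstack([a,b]))
E
```

```text
(no output)
```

View pics/t6.png

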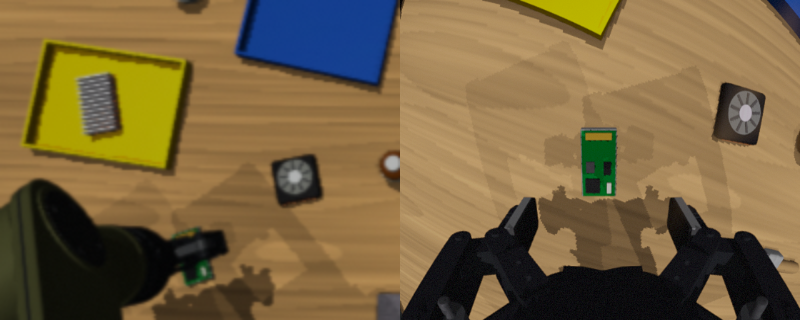

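The heatsink sits flat in the yellow tray at (98,104), and the good board (599,161) is aligned between the pads. Descending and gripping.

Emit:
jog_arm([
  [0, 0, -0.25, 0, 0, 0],
  [0, 0, -0.25, 0, 0, 0],
  [0, 0, -0.15, 0, 0, 0],
  [0, 0, -0.08, 0, 0, 0],
  [0, 0, -0.025, 0, 0, 0],
  [0, 0, 0, 0, 0, 0],
  [0, 0, 0, 0, 0, 0],
])

```text
clock: 19.63
tcp_pos: [0.3415, 0.2968, 0.1756]
tcp_rot: [-3.096, -0.531, -0.002]
wrist_force: [-1.1, 0.1, 0.8]
finger_gap: 0.998
grip_force: 0.0
```

Emit:
jog_arm([
  [0, 0, 0, 0, 0, 0],
  [0, 0, 0, 0, 0, 0],
  [0, 0, 0, 0, 0, 0],
  [0, 0, 0, 0, 0, 0],
  [0, 0, 0, 0, 0, 0],
  [0, 0, 0, 0, 0, 0],
  [0, 0, 0, 0, 0, 0],
  [0, 0, 0, 0, 0, 0],
  [0, 0, 0, 0, 0, 0],
], grip=1)

```text
clock: 20.38
tcp_pos: [0.3409, 0.2964, 0.1759]
tcp_rot: [-3.096, -0.531, -0.002]
wrist_force: [-1.2, -0.3, 6.0]
finger_gap: 0.384
grip_force: 39.4
```

Emit:
jog_arm([
  [0, 0, 0.15, 0, 0, 0],
  [0, 0, 0.35, 0, 0, 0],
  [0, 0, 0.35, 0, 0, 0],
  [0, 0, 0.35, 0, 0, 0],
  [0.12, -0.18, 0, 0, 0, 0],
  [0.2, -0.3, 0, 0, 0, 0],
  [0.2, -0.3, 0, 0, 0, 0],
  [0.2, -0.3, 0, 0, 0, 0],
  [0.2, -0.3, 0, 0, 0, 0],
  [0.2, -0.3, 0, 0, 0, 0],
  [0.2, -0.3, 0, 0, 0, 0],
  [0.2, -0.3, 0, 0, 0, 0],
])

```text
clock: 21.38
tcp_pos: [0.4932, 0.0666, 0.2954]
tcp_rot: [-3.096, -0.531, -0.0]
wrist_force: [0.3, 0.3, -0.3]
finger_gap: 0.38
grip_force: 40.3
```

Emit:
jog_arm([
  [0.2, -0.3, 0, 0, 0, 0],
  [0.2, -0.3, 0, 0, 0, 0],
  [0.2, -0.3, 0, 0, 0, 0],
  [0.2, -0.3, 0, 0, 0, 0],
  [0.2, -0.3, 0, 0, 0, 0],
  [0.2, -0.3, 0, 0, 0, 0],
  [0.2, -0.3, 0, 0, 0, 0],
  [0.117, -0.186, 0, 0, 0, 0],
  [0, 0, 0, 0, 0, 0],
  [0, 0, 0, 0, 0, 0],
])

```text
clock: 22.22
tcp_pos: [0.6446, -0.1616, 0.2947]
tcp_rot: [-3.096, -0.528, 0.001]
wrist_force: [0.0, 0.2, -1.1]
finger_gap: 0.382
grip_force: 40.3
```

Down from 0.295 to about 0.181.

Emit:
jog_arm([
  [0, 0, -0.3, 0, 0, 0],
  [0, 0, -0.3, 0, 0, 0],
  [0, 0, -0.3, 0, 0, 0],
  [0, 0, -0.15, 0, 0, 0],
  [0, 0, -0.06, 0, 0, 0],
  [0, 0, -0.03, 0, 0, 0],
  [0, 0, 0, 0, 0, 0],
  [0, 0, 0, 0, 0, 0],
])

```text
clock: 22.88
tcp_pos: [0.645, -0.16, 0.1826]
tcp_rot: [3.095, 0.532, 0.003]
wrist_force: [-0.4, 0.0, -1.0]
finger_gap: 0.384
grip_force: 40.3
```

Emit:
jog_arm([
  [0, 0, -0.01, 0, 0, 0],
  [0, 0, 0, 0, 0, 0],
])

```text
clock: 23.05
tcp_pos: [0.645, -0.1604, 0.1816]
tcp_rot: [3.095, 0.531, 0.004]
wrist_force: [0.2, 0.9, -0.2]
finger_gap: 0.381
grip_force: 40.3
```

Emit:
jog_arm([
  [0, 0, -0.01, 0, 0, 0],
  [0, 0, -0.005, 0, 0, 0],
  [0, 0, 0, 0, 0, 0],
])

```text
clock: 23.3
tcp_pos: [0.6449, -0.1605, 0.18]
tcp_rot: [3.096, 0.531, 0.003]
wrist_force: [-0.6, 1.0, 5.2]
finger_gap: 0.382
grip_force: 40.9
```

Emit:
jog_arm([
  [0, 0, 0, 0, 0, 0],
  [0, 0, 0, 0, 0, 0],
  [0, 0, 0, 0, 0, 0],
  [0, 0, 0, 0, 0, 0],
  [0, 0, 0.15, 0, 0, 0],
  [0, 0, 0.3, 0, 0, 0],
  [0, 0, 0.35, 0, 0, 0],
  [0, 0, 0.35, 0, 0, 0],
], grip=0.45)

```text
clock: 23.97
tcp_pos: [0.644, -0.1602, 0.2937]
tcp_rot: [-3.095, -0.531, 0.004]
wrist_force: [-0.1, -0.7, -0.1]
finger_gap: 0.548
grip_force: 0.0
```

Emit:
jog_arm([
  [-0.19, 0.304, 0, 0, 0, -0.0071],
  [-0.19, 0.304, 0, 0, 0, -0.0071],
  [-0.19, 0.304, 0, 0, 0, -0.0071],
  [-0.19, 0.304, 0, 0, 0, -0.0071],
  [-0.19, 0.304, 0, 0, 0, -0.0071],
  [-0.19, 0.304, 0, 0, 0, -0.0071],
  [-0.19, 0.304, 0, 0, 0, -0.0071],
  [-0.19, 0.304, 0, 0, 0, -0.0071],
  [-0.19, 0.304, 0, 0, 0, -0.0071],
  [-0.19, 0.304, 0, 0, 0, -0.0071],
  [-0.19, 0.304, 0, 0, 0, -0.0071],
], grip=0)

```text
clock: 24.88
tcp_pos: [0.4343, 0.1752, 0.2938]
tcp_rot: [-3.123, -0.339, -0.0]
wrist_force: [0.7, 0.5, -0.3]
finger_gap: 1.003
grip_force: 0.0
```

Emit:
jog_arm([
  [0, 0, -0.25, 0, 0, 0],
  [0, 0, -0.25, 0, 0, 0],
  [0, 0, 0, 0, 0, 0],
  [0, 0, 0, 0, 0, 0],
])

```text
clock: 25.22
tcp_pos: [0.4348, 0.174, 0.243]
tcp_rot: [3.122, 0.341, -0.005]
wrist_force: [-0.5, 0.3, -0.0]
finger_gap: 0.999
grip_force: 0.0
```

```bash
python3 - <<'E'
from bench import grab_frame
import cv2,numpy as np
a=cv2.resize(grab_frame('top')[100:260,240:440,::-1],(400,320))
a=cv2.convertScaleAbs(a,alpha=1.5)
b=cv2.resize(grab_frame('wrist')[:,:,::-1],(400,320))
cv2.imwrite('pics/t7.png',np.hstack([a,b]))
E
```

View pics/t7.png

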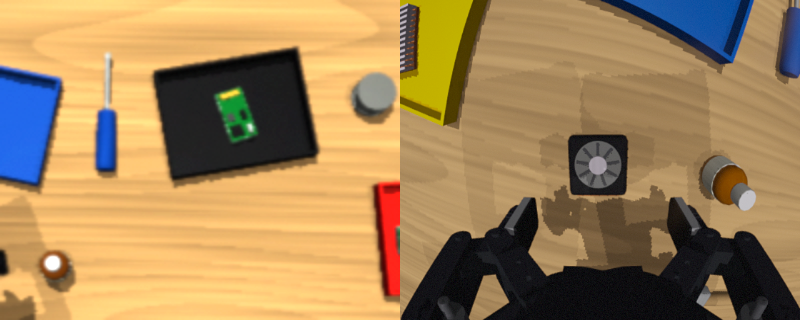

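The good board is flat in the black tray at (236,115), and the good fan (598,165) is aligned with the bottle clear of the fingers.

Emit:
jog_arm([
  [0, 0, -0.25, 0, 0, 0],
  [0, 0, -0.25, 0, 0, 0],
  [0, 0, -0.12, 0, 0, 0],
  [0, 0, -0.05, 0, 0, 0],
  [0, 0, 0, 0, 0, 0],
  [0, 0, 0, 0, 0, 0],
])

```text
clock: 25.82
tcp_pos: [0.4364, 0.1739, 0.1776]
tcp_rot: [-3.123, -0.339, -0.003]
wrist_force: [-0.6, -0.1, 0.1]
finger_gap: 0.997
grip_force: 0.0
```

Emit:
jog_arm([
  [0, 0, 0, 0, 0, 0],
  [0, 0, 0, 0, 0, 0],
  [0, 0, 0, 0, 0, 0],
  [0, 0, 0, 0, 0, 0],
  [0, 0, 0, 0, 0, 0],
  [0, 0, 0, 0, 0, 0],
  [0, 0, 0, 0, 0, 0],
  [0, 0, 0, 0, 0, 0],
], grip=1)

```text
clock: 26.48
tcp_pos: [0.4359, 0.1742, 0.1779]
tcp_rot: [-3.123, -0.341, -0.004]
wrist_force: [0.1, -1.1, 6.5]
finger_gap: 0.617
grip_force: 40.9
```

Emit:
jog_arm([
  [0, 0, 0.15, 0, 0, 0],
  [0, 0, 0.3, 0, 0, 0],
  [0, 0, 0.3, 0, 0, 0],
  [0.22, -0.027, 0, 0, 0, 0],
  [0.22, -0.027, 0, 0, 0, 0],
  [0.22, -0.027, 0, 0, 0, 0],
  [0.22, -0.027, 0, 0, 0, 0],
  [0.22, -0.027, 0, 0, 0, 0],
  [0.22, -0.027, 0, 0, 0, 0],
  [0.22, -0.027, 0, 0, 0, 0],
  [0.22, -0.027, 0, 0, 0, 0],
  [0.22, 0, 0, 0, 0, 0],
])

```text
clock: 27.48
tcp_pos: [0.6343, 0.1519, 0.2521]
tcp_rot: [3.123, 0.34, 0.0]
wrist_force: [1.0, 0.2, -0.2]
finger_gap: 0.616
grip_force: 43.0
```

Emit:
jog_arm([
  [0, 0, -0.3, 0, 0, 0],
  [0, 0, -0.2, 0, 0, 0],
  [0, 0, -0.13, 0, 0, 0],
  [0, 0, -0.04, 0, 0, 0],
  [0, 0, 0, 0, 0, 0],
  [0, 0, 0, 0, 0, 0],
])

```text
clock: 27.98
tcp_pos: [0.6337, 0.1526, 0.1853]
tcp_rot: [-3.123, -0.341, -0.001]
wrist_force: [0.3, -0.1, 0.1]
finger_gap: 0.616
grip_force: 43.0
```

Emit:
jog_arm([
  [0, 0, -0.025, 0, 0, 0],
  [0, 0, -0.01, 0, 0, 0],
  [0, 0, -0.005, 0, 0, 0],
  [0, 0, 0, 0, 0, 0],
])

```text
clock: 28.32
tcp_pos: [0.6339, 0.1526, 0.182]
tcp_rot: [-3.123, -0.341, -0.003]
wrist_force: [-1.2, -0.7, 4.9]
finger_gap: 0.618
grip_force: 43.5
```

Contact. Releasing and rising straight up.

Emit:
jog_arm([
  [0, 0, 0, 0, 0, 0],
  [0, 0, 0, 0, 0, 0],
  [0, 0, 0, 0, 0, 0],
  [0, 0, 0, 0, 0, 0],
  [0, 0, 0.15, 0, 0, 0],
  [0, 0, 0.3, 0, 0, 0],
  [0, 0, 0.35, 0, 0, 0],
  [0, 0, 0.35, 0, 0, 0],
  [-0.2, 0, 0.2, 0, 0, 0],
  [-0.2, 0, 0, 0, 0, 0],
  [-0.2, 0, 0, 0, 0, 0],
  [0, 0, 0, 0, 0, 0],
], grip=0.2)

```text
clock: 29.32
tcp_pos: [0.5695, 0.1523, 0.316]
tcp_rot: [-3.123, -0.341, 0.007]
wrist_force: [-0.9, 0.2, -1.0]
finger_gap: 0.796
grip_force: 0.0
```

```bash
python3 - <<'E'
from bench import grab_frame
import cv2
cv2.imwrite('pics/s8.png',cv2.resize(grab_frame('scene')[:,:,::-1],(800,600)))
E
```

```text
(no output)
```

View pics/s8.png

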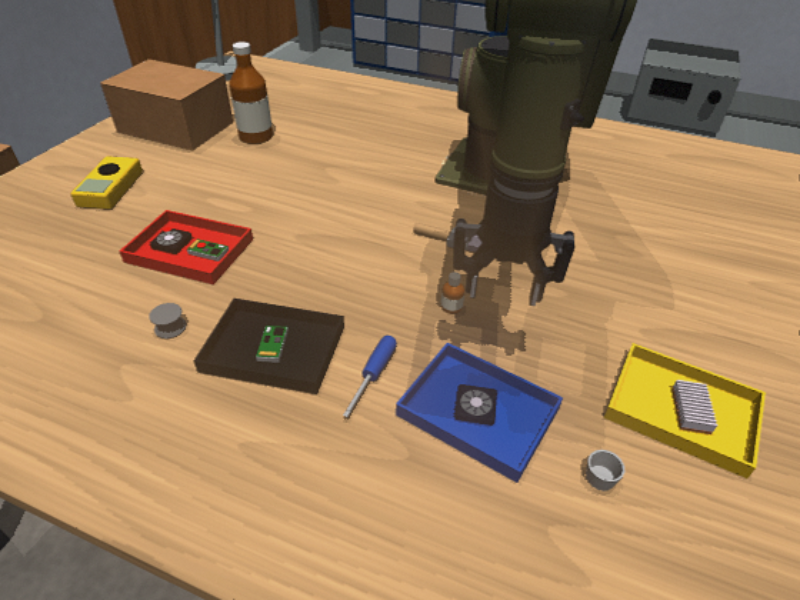

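All five parts lie flat in their trays: rejects near (190,243), board (272,342), fan (476,404), heatsink (694,405). The bottle stands at (454,293).

```bash
python3 -c "
from bench import ticket
print(ticket.job_done())"
```

```text
the job is handed in; nothing more can be done
None
```

I sorted all five parts into their trays, rejects first, and handed the job in at about 29 s on the robot's clock; the last picture showed every part flat and the bottle standing in place, but no verdict was returned.

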